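# Charge the bench furnace with the rake and hang the rake beside the tongs

## Task

Charge the cold bench furnace: with the rake, push the loaded boat from the open door through the mouth until it beds gently and squarely against the stop brick inside (its depth is set differently each time, so feel for it), with nothing touching the brittle white collar round the mouth. Then hang the rake across both hooks of the rack, beside the tongs, without dislodging them. Keep the parts in the boat and leave everything else where it is.

Things in the scene. Friction and masses are not known exactly. Their poses are not given: they have to be found in the camera images.
- furnace: Green furnace, 260 mm wide, 280 mm tall, 330 mm deep. Origin on the bench, 110 mm below mouth, same axes. Its dropped-open door is a fixed level steel shelf in front of the mouth, 150 mm wide, reaching out to x = -175 mm, 110 mm above the bench and flush with the hearth: one smooth floor. The front face stands at x = 10 mm up to its full height and width. Chamber 110 mm wide, 80 mm high.
- mouth (a point): Middle of the lower edge of the furnace mouth, in the plane of the collar's outer face, 110 mm above the bench (at floor level of door and hearth). Axes: x points level into the chamber (the pushing direction), y to the left looking in, z up. The opening is 96 mm wide (y -48 to 48 mm) and 72 mm high.
- rake: Charging rake, lying flat on the bench: wooden handle, 9 mm steel rod, upright steel blade 52 mm wide, 26 mm tall, 4 mm thick at its end. Undersides of handle and blade are level, the rod's axis 13 mm above. 0.2 kg, centre of mass about 45 mm ahead of the handle's middle. Origin under the middle of the handle; x points along the rod to the blade, z up.
- rake_grip (a point): Centre of the rake's wooden handle, 13 mm above its underside; axes as rake. Handle 130 mm long (x), 22 mm wide (y), 26 mm tall; the rod leaves it 65 mm ahead of this point.
- rack: Tool rack: two blue posts, 160 mm tall, at y = -80 and 80 mm of this frame, each with a 10 mm thick level steel hook running 120 mm out along this frame's -x, its top side 135 mm above the bench, ending in an upturned tip, top 159 mm above the bench. Origin: on the bench between the posts, in the plane of their front faces. The tongs lie across both hooks next to the posts.
- hooks_free (a point): Middle of the free room on the hooks, half-way between the two, level with their top side (135 mm above the bench); axes as rack. Room reaches 31 mm either way along x, from tongs to tips. The rake goes here, rod parallel to y, handle across one hook and rod across the other (its handle's middle about 35 mm to one side of this point, blade to the other); it rests about 3 degrees nose-down.
- collar: Brittle white fibre collar around the sides and top of the mouth, 14 mm deep (x 0 to 14 mm of mouth's frame), 16 to 18 mm broad; it must not be touched. Its origin lies on the bench 110 mm below mouth, with the same axes.
- boat_mid (a point): Centre (13 mm above its underside) of the dark steel load boat, an open tray 80 mm long (x), 72 mm wide (y), 26 mm tall with 3 mm walls, loose and askew on the open door. Its x points roughly into the furnace. Empty about 0.24 kg, with its parts about 0.37 kg (varies); it slides with friction, pushing takes about 1 to 4 N.
- blank: Loose steel gear blank, 29 mm diameter, 20 mm tall, standing in the boat. Origin: centre of its underside.
- punch: Loose brass punch, 24 mm diameter, 30 mm tall, standing in the boat. Origin: centre of its underside.
- rake_blade (a point): Centre of the rake blade's front (pushing) face, 194 mm ahead of rake_grip along the rake's x; same axes.
- tongs_mid (a point): Dark steel tongs, 255 mm long (y), 32 mm wide (x), 9 mm thick, lying loose across both hooks next to the posts, 0.3 kg. This point: middle of the tongs. They must stay there.
- tongs: The same tongs; origin 4.5 mm below tongs_mid.
- boat: The boat; origin at the centre of its underside, axes as boat_mid.
- oil: Bystander: white bottle, 56 mm diameter, 150 mm tall. Origin: centre of its underside.
- tin: Bystander: blue tin, 70 mm diameter, 75 mm tall. Origin: centre of its underside.
- vblock: Bystander: steel V-block, 70 x 45 x 34 mm. Origin: centre of its underside.
- wrench: Bystander: steel wrench 180 mm long lying on the bench. Origin: centre of its underside.
- depth_stop: Adjustable depth stop: a red brick face 70 mm wide and 30 mm high standing over the hearth in the chamber, on a clamped rod through the rear wall; it does not give way. Its depth is set anew for each load: the face stands somewhere from 105 to 165 mm in from the mouth and must be found by feel. Origin fixed on the bench under mouth, same axes: it does not tell the depth.
Mind the look-alikes: they are no part of the job. Of the things shaped like the boat, the dark steel one is meant.

How it is judged:
By the outcome, as a careful person would: the job done as asked, in the order asked, and still so for the second after the job is handed in, with the robot touching nothing.
It also fails if it takes over 70 s, if anything falls off the work surface, if the arm or the gripper's body presses on something with over 40 N, if the wrist force passes 120 N, or if a joint passes its speed limit or range.

## Robot

A 7-joint arm with a two-finger parallel gripper is mounted at the origin on the work surface. World frame = base frame: x ahead of the robot, y to its left, z up, the work surface at z = 0. Lengths are in mm, angles in degrees, forces in N, time in s.
With the tool pointing down it reaches from about 425 to 925 mm from the base axis. Payload 6.8 kg.
Tool frame: the origin (TCP) lies midway between the tips of the shut fingers; the grasp point (between the pads) lies 19 mm behind it; z points along the fingers, y is the direction in which the jaws open and shut (so a half turn about z gives the same grasp; the last joint's range is limited). The gripper opens to 88 mm and grips with 3 to 60 N. Pads are 20 mm wide; open, the fingers measure 115 mm over their backs; the gripper's body (75 mm by 178 mm) begins 61 mm behind the grasp point.
Start: joints at [58.149, 27.33, 1.283, 89.118, -0.659, 63.558, -4.761], TCP at [292.275, -608.459, 222.664] pointing down, gripper open.
Joint ranges: [-169.35, 169.35], [-19.33, 120.38], [-80.79, 83.38], [13.8, 139.57], [-78.32, 258.32], [9.67, 109.79], [-169.56, 169.56]. Speed limits (degrees/s): [136.94, 136.94, 180, 180, 180, 180, 180].

## Interface

Orientations are given as [roll, pitch, yaw] about the fixed x, y, z axes, in that order (R = Rz(yaw) Ry(pitch) Rx(roll)).
In Python, from cell import bot gives the robot as it stands. The module is installed in compiled form; this text tells all that it offers. Calls block until the motion is done:
- bot.move_to(position, orientation): joint-space move of the TCP to a pose.
- bot.move_straight(position, orientation=None, vel=150, threshold=None): straight line of the TCP; orientation=None keeps the orientation; vel is the mean speed in mm/s. With threshold (N) it stops when the force on the tool has changed by that much, and returns True; else False.
- bot.move_joints(angles): joint-space move.
- bot.gripper_to(opening, strength=None): finger opening in mm; strength is the grip in N (None keeps the last); returns when the fingers have stopped.
- bot.wait(seconds).
- bot.solve_ik(position, orientation): joint angles nearest the present ones, or None.
- bot.observe(): the state.
- bot.camera(name): name is "side" or "top"; returns a dict with "img" (384x512x3 uint8, red, green, blue), "intrinsics" (3x3 intrinsics, pixels), "rvec" (rotation vector, rad) and "tvec" (3), from world to camera coordinates, as OpenCV has them. Camera axes: x right, y down, z forward; pixel columns grow to the right and rows downward; lengths in mm; the calibration is good to about 2 mm. A picture is of the moment at which its call begins. There is no depth.
A pose or a line that the arm cannot do raises bot.PlanningError and nothing moves.
- bot.job_done(): hands the job in, once; it reports no verdict.
The state is a dict: "time": time; "qpos": joint angles; "dq": joint speeds; "tau": joint torques, N m; "tcp_pos": TCP position; "tcp_rot": TCP orientation; "contact_force": force on the tool from outside, world axes, zero at the start; "ft_torque": the same for the moment, N m; "finger_gap": finger opening in mm.
Only numpy, scipy, OpenCV 4.12 (cv2) and the standard library are available. Lean on these libraries where they do the work, as an engineer would, in place of code of your own. Each camera call takes 0.05 s, during which the arm holds its last target. There are 200 camera calls.

## Working session

There is one attempt and no reset: what is moved stays moved. The work goes in short steps, each a Python script; the robot and the scene stay as the last script left them, time stands still between calls to the robot, and variables do not carry over. Pictures are saved under pics/ and viewed, about 8 in all and at most 12, crops included, and the job is handed in when it is done.

```bash
mkdir -p pics
cat > h.py <<'E'
import numpy as np, cv2
from cell import bot
def cam(n):
    c=bot.camera(n); R=cv2.Rodrigues(np.array(c["rvec"],float))[0]; return c["img"],np.array(c["intrinsics"],float),R,np.array(c["tvec"],float).ravel()
def ray(c,uv):
    _,K,R,t=c; d=R.T@np.linalg.inv(K)@np.array([uv[0],uv[1],1.]); return -R.T@t,d
def onz(c,uv,z):
    o,d=ray(c,uv); return (o+d*(z-o[2])/d[2]).round(1)
def proj(c,p):
    _,K,R,t=c; q=K@(R@np.array(p,float)+t); return (q[:2]/q[2]).round(1)
def save(c,name,crop=None,s=1):
    im=c[0][:,:,::-1]
    if crop: x0,y0,x1,y1=crop; im=im[y0:y1,x0:x1]
    cv2.imwrite("pics/"+name+".png",cv2.resize(im,None,fx=s,fy=s,interpolation=cv2.INTER_CUBIC))
E
python3 - <<'E'
from h import *
for n in("top","side"):
    c=cam(n); save(c,n+"0",None,1.5); o,d=ray(c,(256,192)); print(n,o,d,c[1][0,0])
np.set_printoptions(suppress=True)
print(bot.observe())
E
```

```text
top [ 381.1625584   -28.79001977 1112.23293216] [ 0.17581619  0.03318441 -0.9840171 ] 394.3876413710789
side [427.30143947 481.65263742 873.86633174] [ 0.16302363 -0.54566545 -0.82199403] 351.44128179826345
{'time': 0.1, 'qpos': array([58.14638553, 27.37125852,  1.27983559, 89.16840035, -0.65967132,
       63.55666748, -4.76096106]), 'dq': array([-0.01658714, -0.13803111,  0.13561522, -0.19507927,  0.04774147,
        0.00921347, -0.00256576]), 'tau': array([  0.00380904, -58.40883851,   1.53965358, -27.33156145,
        -0.05427072,   0.0130158 ,   0.00008085]), 'tcp_pos': array([ 292.07645317, -607.97856431,  221.80778667]), 'tcp_rot': array([-179.9111739 ,    0.00556924,   25.661379  ]), 'contact_force': array([ 0.47848501,  0.37926945, -0.50771262]), 'ft_torque': array([-0.00842959, -0.02465158,  0.01964999]), 'finger_gap': 87.61744318428288}
```

View pics/top0.png

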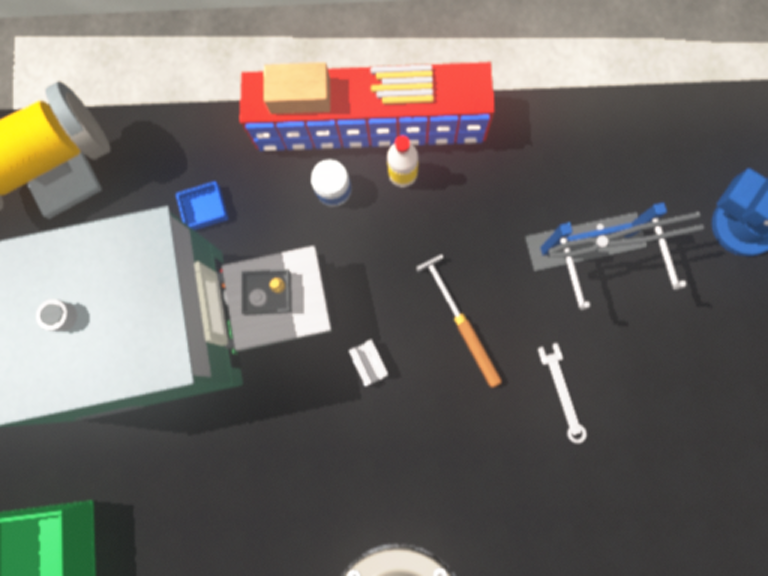

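View pics/side0.png

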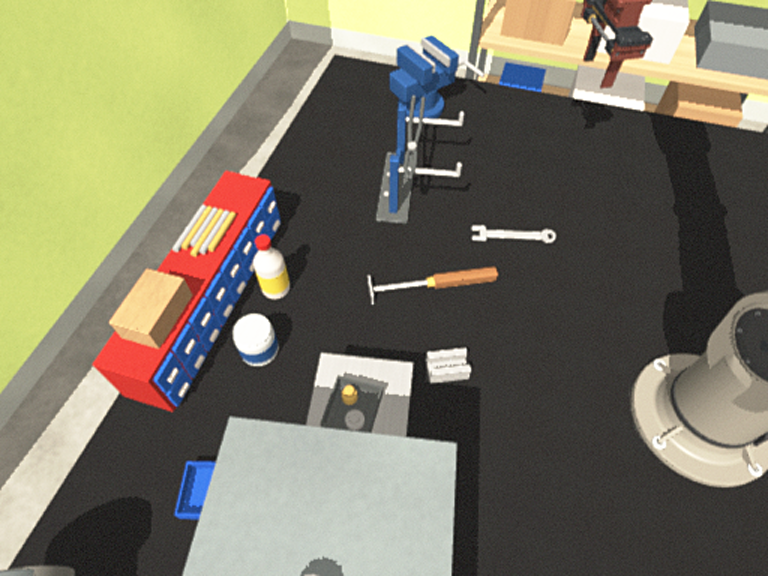

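The top view (1.5x pixels) shows the furnace on the left, with its door at (275,298) and the dark boat at (268,292). The rake lies with its handle at (478,352) and blade at (430,263). The rack is at (600,240), with its hooks running towards the robot.

There are three boat-like things: the dark tray on the door (268,292), the blue tray on the bench (203,205) and the green bin (50,540). The dark steel one on the door fits the description. I'll enlarge it together with the rake and rack.

```bash
cat > m.py <<'E'
from h import *
c=cam("top"); s=cam("side")
def up(c,b,w,h): x0,y0,x1,y1=b; return cv2.resize(c[0][y0:y1,x0:x1,::-1],(w,h),interpolation=cv2.INTER_CUBIC)
A=up(c,(125,155,225,240),400,340); B=up(c,(345,130,475,210),400,246)
C=up(s,(195,225,295,295),400,280); D=up(s,(245,50,325,150),240,300)
im=np.zeros((600,800,3),np.uint8)
im[:340,:400]=A; im[:246,400:]=B; im[345:345+255,:400]=C[:255]; im[250:550,400:640]=D
cv2.imwrite("pics/crops.png",im)
hsv=cv2.cvtColor(c[0],cv2.COLOR_RGB2HSV)
m=cv2.inRange(hsv,(3,130,90),(18,255,255)); m[:, :270]=0;m[:190]=0
k=max(cv2.findContours(m,0,2)[0],key=cv2.contourArea); r=cv2.minAreaRect(k); print("handle",r)
for p in cv2.boxPoints(r): print(p,onz(c,p,20))
for n,p in dict(bladeL=(419/1.5,270/1.5),bladeR=(442/1.5,257/1.5),ferr=(460/1.5,318/1.5)).items(): print(n,onz(c,p,13))
# white/grey door mask
g=cv2.inRange(hsv,(0,0,90),(180,60,255)); g[:, :148]=0; g[:, 225:]=0; g[:160]=0; g[236:]=0
k=max(cv2.findContours(g,0,2)[0],key=cv2.contourArea); r=cv2.minAreaRect(k); print("door",r); 
for p in cv2.boxPoints(r): print(p,onz(c,p,110))
E
python3 m.py
```

```text
handle ((318.9654846191406, 235.1190185546875), (49.15571975708008, 8.674537658691406), 61.189208984375)
[303.32056 215.67372] [ 505.6 -121.6   20. ]
[310.92133 211.4933 ] [ 516.6 -143.1   20. ]
[334.6104  254.56432] [ 397.2 -201.3   20. ]
[327.00964 258.74475] [ 386.6 -180.1   20. ]
bladeL [610.1 -58.9  13. ]
bladeR [ 634.  -103.5   13. ]
ferr [ 516.4 -132.    13. ]
door ((179.54159545898438, 198.69967651367188), (60.00334548950195, 74.93279266357422), 78.2317123413086)
[136.74376 176.97006] [610.  317.2 110. ]
[210.10149 161.6872 ] [644.9 123.8 110. ]
[222.33943 220.42929] [489.2  92.8 110. ]
[148.9817  235.71216] [455.6 280.6 110. ]
```

View pics/crops.png

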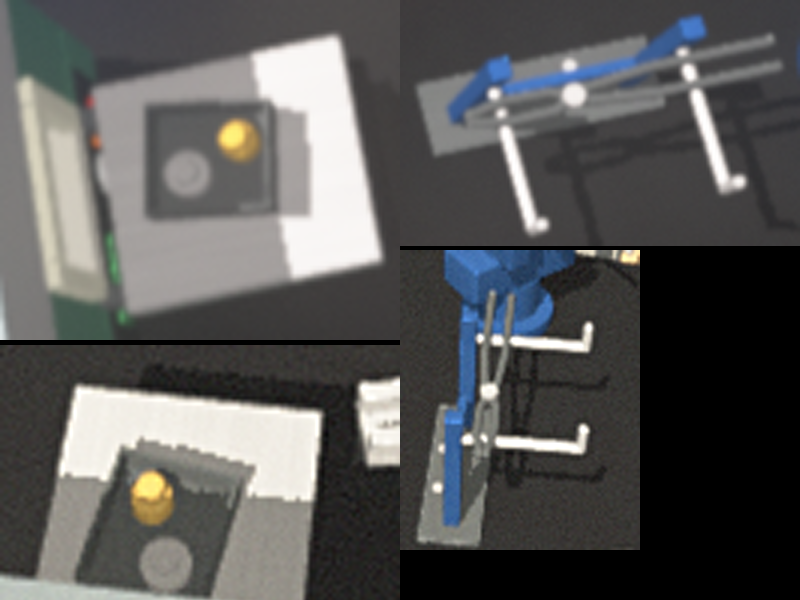

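The crops confirm it: the dark tray with the punch and blank on the open door is the boat, nearly axis-aligned in the image while the door is turned. The boat rim corners (crop A) are (147,103), (272,101), (277,212) and (147,218). The door corners are (338,35), (382,260), (125,315) and (92,85). The hook tips (crop B) are at (540,222) and (738,182).

```bash
cat > m2.py <<'E'
from h import *
np.set_printoptions(suppress=True,precision=1)
c=cam("top"); s=cam("side")
A=lambda u,v:(125+u/4,155+v/4); B=lambda u,v:(345+(u-400)/3.077,130+v/3.077)
Cs=lambda u,v:(195+u/4,225+(v-345)/4); D=lambda u,v:(245+(u-400)/3,50+(v-250)/3)
P={n:onz(c,A(*p),110) for n,p in dict(FL=(339,35),FR=(383,260),RR=(126,315),RL=(93,86)).items()}
S={n:onz(s,Cs(*p),110) for n,p in dict(FL=(77,386),FR=(322,410)).items()}
print(P,S)
for n in("FL","FR"):print(n,P[n]-S[n])
print("w",np.linalg.norm(P["FL"]-P["FR"]))
d=P["FL"]-P["FR"]; print("furnace y dir",np.degrees(np.arctan2(d[1],d[0])))
for a,b in(("FL","RL"),("FR","RR")):
  d=P[b]-P[a];print("x dir",np.degrees(np.arctan2(d[1],d[0])),np.linalg.norm(d))
bt=[onz(c,A(*p),136) for p in((147,103),(272,101),(277,212),(147,218))]
print("boat",bt,np.mean(bt,0)); 
for i in range(4):
  d=bt[(i+1)%4]-bt[i];print(np.linalg.norm(d),np.degrees(np.arctan2(d[1],d[0])))
sb=[onz(s,Cs(*p),136) for p in((126,447),(254,466))];print("boat rear side view",sb)
for n,p in dict(t1=(540,222),t2=(738,182)).items():print(n,onz(c,B(*p),159))
for n,p in dict(t1=(583,425),t2=(588,323)).items():print(n,"side",onz(s,D(*p),159))
for n,p in dict(h1a=(503,128),h1b=(531,225),h2a=(690,70),h2b=(726,187)).items():print(n,onz(c,B(*p),135))
for n,p in dict(h1a=(480,440),h1b=(578,450),h2a=(490,341),h2b=(582,347)).items():print(n,"side",onz(s,D(*p),135))
for n,p in dict(p1=(500,68),p2=(692,27)).items():print(n,onz(c,B(*p),160))
E
python3 m2.py
```

```text
{'FL': array([639.4, 124.8, 110. ]), 'FR': array([490.4,  96.8, 110. ]), 'RR': array([460. , 261.4, 110. ]), 'RL': array([610.3, 286.8, 110. ])} {'FL': array([638.5, 127.1, 110. ]), 'FR': array([491.7,  98.9, 110. ])}
FL [ 0.9 -2.3  0. ]
FR [-1.3 -2.1  0. ]
w 151.60804727981954
furnace y dir 10.642870744703576
x dir 100.18341770800703 164.59286132758007
x dir 100.46405202967152 167.38375070478014
boat [array([592.2, 243.6, 136. ]), array([590.9, 163.6, 136. ]), array([519.7, 160. , 136. ]), array([518.3, 242. , 136. ])] [555.3 202.3 136. ]
80.01056180280202 -90.9309744777078
71.29095314273748 -177.10548730764248
82.01195034871442 90.9781255942465
73.91731867431349 1.240310243301907
boat rear side view [array([590.6, 167.6, 136. ]), array([517.2, 157.3, 136. ])]
t1 [ 516.4 -321.5  159. ]
t2 [ 543.5 -478.7  159. ]
t1 side [ 515.5 -325.4  159. ]
t2 side [ 544.7 -483.5  159. ]
h1a [ 598.4 -305.8  135. ]
h1b [ 517.6 -321.5  135. ]
h2a [ 642.2 -462.3  135. ]
h2b [ 543.8 -480.   135. ]
h1a side [ 613.1 -299.9  135. ]
h1b side [ 515.5 -315.2  135. ]
h2a side [ 644.4 -453.4  135. ]
h2b side [ 546.1 -473.4  135. ]
p1 [ 642.4 -300.4  160. ]
p2 [ 671.3 -456.8  160. ]
```

Measurements agree with the given sizes: door width 151.6 against 150, boat 81 x 72.6, handle 133 and hook spacing 160.

- **Furnace:** yaw is about 100.5°, with the mouth at about (533,284).
- **Boat:** centre is at x -84, y -7 in the mouth frame, skewed about -9.5°.

I'll take the rake, then use the blade's edge against the boat's front right side to square and centre it before pushing.

```bash
cat >> h.py <<'E'
YF=100.5; M=np.array([533.1,284.0]); a=np.radians(YF); UX=np.array([np.cos(a),np.sin(a)]); UY=np.array([-UX[1],UX[0]])
def blade(x,y,z,dyaw=0):  # TCP pose for blade face centre at furnace (x,y), underside at z+world
    b=np.radians(YF+dyaw); p=M+x*UX+y*UY-194*np.array([np.cos(b),np.sin(b)])
    return [p[0],p[1],z+GZ],[180,0,YF+dyaw]
GZ=2.5
def F(p): d=np.array(p[:2])-M; return np.round([d@UX,d@UY],1)
def st(): 
    o=bot.observe(); print("t %.1f"%o["time"],o["tcp_pos"].round(1),o["tcp_rot"].round(1),"F",o["contact_force"].round(1),"gap",round(o["finger_gap"],1))
E
python3 - <<'E'
from h import *
g=[451.5,-161.5]; r=[180,0,25.9]
bot.gripper_to(60)
bot.move_to([*g,110],r)
bot.move_straight([*g,GZ],r,vel=80,threshold=8); st()
bot.gripper_to(10,60); st()
bot.move_straight([*g,200],r,vel=200); st()
bot.move_to([*g,200],[180,0,YF])
p,r=blade(-58,-84,180); bot.move_straight(p,r,vel=200)
p,r=blade(-58,-84,114); bot.move_straight(p,r,vel=80,threshold=8); st(); print(p)
c=cam("top"); s=cam("side"); 
im=np.zeros((600,800,3),np.uint8)
im[:340,:400]=cv2.resize(c[0][155:240,125:225,::-1],(400,340),interpolation=2)
im[:300,400:]=cv2.resize(s[0][215:290,195:295,::-1],(400,300),interpolation=2)
im[340:600,:400]=cv2.resize(s[0][130:260,180:380,::-1],(400,260),interpolation=2)
cv2.imwrite("pics/g1.png",im)
print(proj(c,[*(M-58*UX-84*UY),140]),proj(s,[*(M-58*UX-84*UY),140]))
E
```

```text
t 4.2 [ 451.9 -161.6    2.9] [180.   -0.   25.9] F [-0.4  0.2  0. ] gap 60.2
t 4.9 [ 451.5 -161.5    2.5] [180.   -0.   25.9] F [-0.5 -0.1  0.5] gap 21.8
t 6.0 [ 450.6 -161.3  198.9] [-1.799e+02  1.000e-01  2.590e+01] F [-0.3  1.2 -2.8] gap 21.6
t 9.8 [662.1  51.7 117.1] [179.9  -0.  100.5] F [-0.4  0.3 -2.1] gap 21.6
[np.float64(661.6167646593933), np.float64(51.52754743522382), 116.5]
[162.1 167.3] [199.4 275.3]
```

View pics/g1.png

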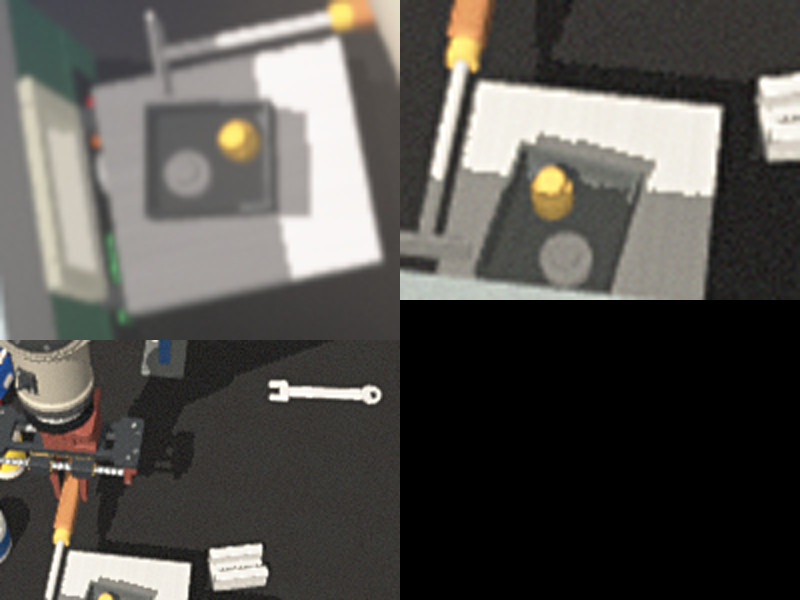

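The rake is held level. Its blade end is at A(170,88), about 8 mm clear of the boat's side at A(168,103). Now the sideways nudge.

```bash
cat > look.py <<'E'
from h import *
def look(name):
    c=cam("top"); s=cam("side"); im=np.zeros((340,800,3),np.uint8)
    im[:,:400]=cv2.resize(c[0][155:240,125:225,::-1],(400,340),interpolation=2)
    im[:300,400:]=cv2.resize(s[0][215:290,195:295,::-1],(400,300),interpolation=2)
    cv2.imwrite("pics/%s.png"%name,im)
A=lambda u,v:(125+u/4,155+v/4)
E
python3 - <<'E'
from look import *
p,r=blade(-58,-63,114); print(bot.move_straight(p,r,vel=25,threshold=12)); st()
p,r=blade(-58,-70,114); bot.move_straight(p,r,vel=60); st()
look("n1")
E
```

```text
False
t 10.9 [641.   47.7 116.5] [180.    0.  100.5] F [ 0.7  0.7 -1.9] gap 21.6
t 11.1 [648.1  49.  116.3] [-180.     0.   100.5] F [-0.3  0.1 -2. ] gap 21.6
```

View pics/n1.png

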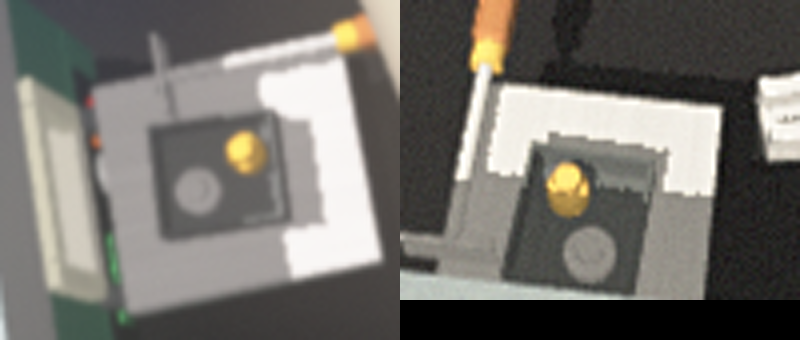

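The boat is now turned and shifted: its rim corners are at about A(150,127), (273,112), (289,220) and (163,240). I'll convert these to the furnace frame.

Run:
```python
from look import *
c=cam("top")
b=[F(onz(c,A(*p),136)) for p in((150,127),(273,112),(289,220),(163,240))]
print(b,np.mean(b,0))
for i in range(4): d=b[(i+1)%4]-b[i]; print(np.degrees(np.arctan2(d[1],d[0])).round(1),np.linalg.norm(d).round(1))
print("door mid rear/front",F(onz(c,A(382,260),110)),F(onz(c,A(339,35),110)))
```

```text
[array([-49.8, -34.9]), array([-128.3,  -27.7]), array([-126. ,   42.4]), array([-46.2,  38.1])] [-87.575   4.475]
174.8 78.8
88.1 70.1
-3.1 79.9
-92.8 73.1
door mid rear/front [-175.6   76. ] [-175.9  -75.5]
```

The boat is now skewed about -3.5° with its centre at y about +4.5. I'll go behind it, push flush along its heading so it drifts back to the middle, and straighten on the way in.

Run:
```python
from look import *
def go(x,y,d=0,vel=40,th=None,z=113):
    p,r=blade(x,y,z,d); k=bot.move_straight(p,r,vel=vel,threshold=th); o=bot.observe()
    b=np.radians(o["tcp_rot"][2]); tip=o["tcp_pos"][:2]+194*np.array([np.cos(b),np.sin(b)])
    print(k,"t%.1f"%o["time"],F(tip),o["tcp_rot"].round(1)[2],"z%.1f"%o["tcp_pos"][2],"Ff",round(float(o["contact_force"][:2]@UX),1),o["contact_force"].round(1))
go(-145,-70,0,100); go(-145,8.5,-3.5,100)
go(-126,7.3,-3.5,40,10)
go(-80,4.5,-3.5,30,10)
look("p1")
```

```text
False t12.3 [-143.7  -69.9] 100.6 z115.5 Ff 0.5 [ 0.5  0.7 -2.3]
False t13.4 [-144.9    7.8] 97.0 z115.7 Ff 0.4 [ 0.1  0.4 -1.9]
False t14.0 [-125.9    7.3] 97.0 z115.5 Ff -0.0 [ 0.3  0.  -1.6]
False t15.7 [-80.    4.5] 97.0 z115.5 Ff -0.6 [-0.6 -0.7 -2. ]
```

View pics/p1.png

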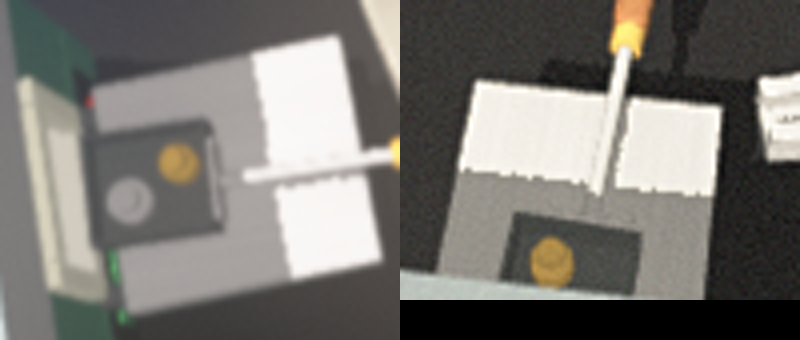

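The boat's front is at the mouth. Its rear rim corners are at A(208,120) and (224,228), with the blade flush against it.

Run:
```python
from look import *
c=cam("top")
b=[F(onz(c,A(*p),136)) for p in((88,135),(208,120),(224,228),(97,248))]
print(b,np.mean(b[1:3],0))
for i in range(3): d=b[(i+1)%4]-b[i]; print(np.degrees(np.arctan2(d[1],d[0])).round(1),np.linalg.norm(d).round(1))
```

```text
[array([-10.2, -38.3]), array([-86.8, -31.5]), array([-85.1,  38.7]), array([-4.6, 34.2])] [-85.95   3.6 ]
174.9 76.9
88.6 70.2
-3.2 80.6
```

```bash
cat > go.py <<'E'
from look import *
def go(x,y,d=0,vel=40,th=None,z=113):
    p,r=blade(x,y,z,d); k=bot.move_straight(p,r,vel=vel,threshold=th); o=bot.observe()
    b=np.radians(o["tcp_rot"][2]); tip=o["tcp_pos"][:2]+194*np.array([np.cos(b),np.sin(b)])
    print(k,"t%.1f"%o["time"],F(tip),o["tcp_rot"].round(1)[2],"z%.1f"%o["tcp_pos"][2],"Ff",round(float(o["contact_force"][:2]@UX),1),o["contact_force"].round(1),o["ft_torque"].round(2))
    return k
E
python3 - <<'E'
from go import *
go(-52,1.8,0,25,8)
go(10,0.5,0,25,6)
look("p2")
if go(95,0.5,0,15,5): bot.wait(.3); st()
E
```

```text
False t17.2 [-51.8   1.8] 100.5 z115.5 Ff -0.1 [-0.6 -0.2 -1.4] [-0.22 -0.15  0.01]
False t19.9 [9.9 0.5] 100.5 z115.5 Ff -0.9 [-0.4 -1.  -1.8] [-0.45 -0.14  0.09]
True t22.0 [28.   1.3] 100.5 z114.7 Ff 0.7 [-0.2  0.7 -1.6] [-0.1  -0.12 -0.06]
t 22.3 [561.6 119.7 114.1] [-1.798e+02  1.000e-01  1.005e+02] F [ 0.6  0.2 -2.3] gap 21.7
```

View pics/p2.png

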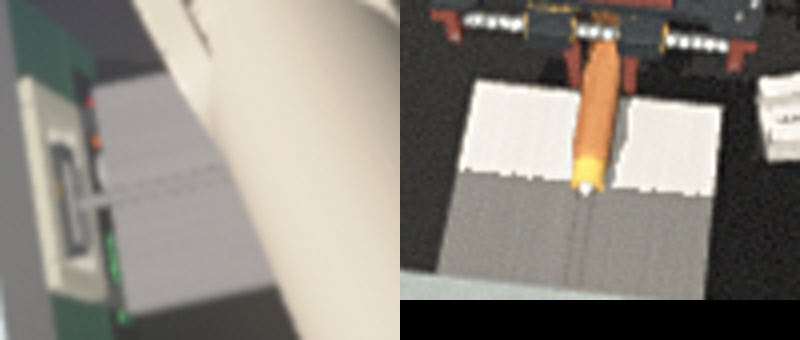

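Run:
```python
from go import *
go(24,0.8,0,40)
if go(45,0.8,0,12,4): 
    bot.wait(.3); go(24,.8,0,40); go(45,0.8,0,12,6)
bot.wait(.2);st()
```

```text
False t22.6 [23.4  0.5] 100.4 z115.5 Ff -0.8 [-0.4 -0.9 -2.7] [-0.09 -0.09  0.02]
True t23.3 [28.1  1.6] 100.5 z114.7 Ff -0.8 [ 0.3 -0.7 -1.9] [-0.09 -0.12  0.03]
False t23.8 [23.4  0.6] 100.5 z115.5 Ff 0.4 [ 0.   0.4 -2. ] [-0.12 -0.09  0.01]
True t24.6 [28.1  1.5] 100.5 z114.7 Ff -0.2 [-0.1 -0.2 -2.5] [-0.09 -0.14  0.01]
t 24.8 [561.1 120.1 114.1] [-1.798e+02  1.000e-01  1.004e+02] F [-0.6 -1.4 -1.9] gap 21.6
```

The same firm stop comes up three times, at nominal 28 mm, so the boat's front is at about 106 mm, within the 105 to 165 mm range. Torque is almost zero, so the boat is square. I'll withdraw straight back, lift, and carry the rake over the hooks.

```bash
cat >> go.py <<'E'
RY=100.3; ra=np.radians(RY); VY=np.array([np.cos(ra),np.sin(ra)]); VX=np.array([VY[1],-VY[0]])
H=np.array([530,-402.])+36*VX
def rack(dx,y,z,pitch=3): p=H+dx*VX+y*VY; return [p[0],p[1],z],[180,pitch,RY]
def lookr(name):
    c=cam("top"); s=cam("side"); im=np.zeros((400,800,3),np.uint8)
    im[:320,:480]=cv2.resize(c[0][130:210,345:465,::-1],(480,320),interpolation=2)
    im[:400,480:]=cv2.resize(s[0][50:150,245:325,::-1],(320,400),interpolation=2)
    cv2.imwrite("pics/%s.png"%name,im)
E
python3 - <<'E'
from go import *
go(-130,0.8,0,120); go(-130,.8,0,150,z=200)
p,r=rack(0,-32,205); print(p); bot.move_to(p,r)
p,r=rack(0,-32,170); bot.move_straight(p,r,vel=80); st(); lookr("r1")
E
```

```text
False t26.2 [-128.9    1. ] 100.6 z115.5 Ff 0.1 [-0.7  0.  -1.9] [-0.1  -0.12 -0.03]
False t27.0 [-129.9    1.5] 100.5 z201.7 Ff 0.7 [ 0.1  0.7 -2.2] [-0.11 -0.08 -0.01]
[np.float64(571.1415322493307), np.float64(-427.04744146968477), 205]
t 29.0 [ 571.  -427.   169.6] [-180.     3.   100.3] F [ 0.1 -0.  -2.1] gap 21.9
```

View pics/r1.png

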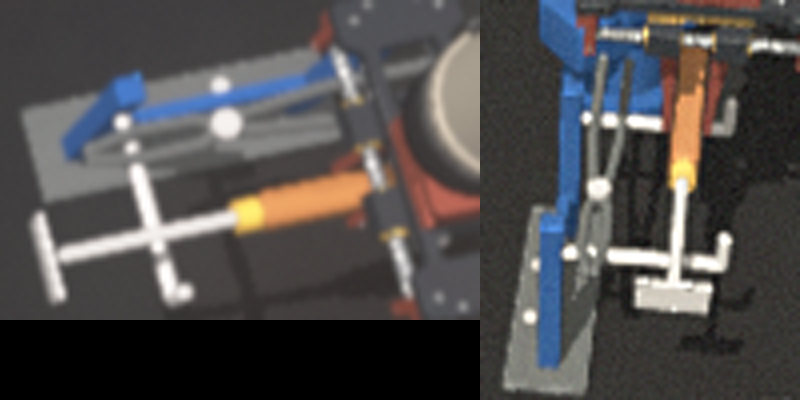

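The rake is over the hooks: rod above hook 1 at (152,238), tip 1 at (176,295), handle towards hook 2, and the tongs still in place. I'll check the gap to the tongs numerically before lowering.

Run:
```python
from go import *
c=cam("top"); s=cam("side")
def RF(p): d=np.array(p[:2])-H; return np.round([d@VX,d@VY],1)
for n,u in dict(tip1=(178,293),ball=(227,125)).items(): print(n,RF(onz(c,(345+u[0]/4,130+u[1]/4),159 if n=="tip1" else 150)))
print("tongsfront h1 top",RF(onz(c,(345+137/4,130+163/4),144)))
for n,u in dict(h1=(605,252),h2=(622,122)).items(): print("tongsfront side",n,RF(onz(s,(245+(u[0]-480)/4,50+u[1]/4),144)))
for n,u in dict(t1=(724,236),t2=(730,100)).items(): print("tip side",n,RF(onz(s,(245+(u[0]-480)/4,50+u[1]/4),159)))
print("rod@h1 top (z~177)",RF(onz(c,(345+152/4,130+238/4),177)), "side blade mid", RF(onz(s,(245+(677-480)/4,50+283/4),187)))
```

```text
tip1 [-37.1  84.7]
ball [59.4 24.2]
tongsfront h1 top [48.7 82.9]
tongsfront side h1 [50.  92.2]
tongsfront side h2 [ 49.  -60.7]
tip side t1 [-36.6  80.9]
tip side t2 [-35.7 -79.3]
rod@h1 top (z~177) [-3.3 96.7] side blade mid [ -3.8 163.9]
```

Tip inner face is about -31 mm, the tongs' front edge at least +31 mm, and the rod at -3 mm. That is clear on both sides, so I'll lower and release.

Run:
```python
from go import *
p,r=rack(1,-32,142); bot.move_straight(p,r,vel=60,threshold=6); st()
p,r=rack(1,-32,131); print(bot.move_straight(p,r,vel=10,threshold=2.5)); bot.wait(.2); st()
o=bot.observe()["tcp_pos"]
bot.gripper_to(32); st(); bot.wait(.3)
p,r=rack(1,-32,215); bot.move_straight(p,r,vel=60); st()
bot.move_to([500,-300,330],[180,0,60]); bot.move_to([330,-500,330],[180,0,40]); st(); lookr("r2")
```

```text
t 29.8 [ 572.1 -426.8  141.7] [-180.     3.   100.3] F [ 0.  -0.4 -0.5] gap 21.6
True
t 30.8 [ 572.1 -426.8  134.9] [-180.     3.   100.3] F [0.5 1.3 5.3] gap 21.6
t 31.2 [ 570.9 -426.3  133.2] [-179.9    2.9  100.3] F [ 0.4 -0.3 -0.2] gap 32.1
t 33.0 [ 571.9 -426.7  214.5] [-180.     3.   100.3] F [ 0.3 -0.2  0.3] gap 32.1
t 34.8 [ 332.  -498.6  329.6] [-1.80e+02 -1.00e-01  4.02e+01] F [ 0.1  0.4 -0.6] gap 32.0
```

View pics/r2.png

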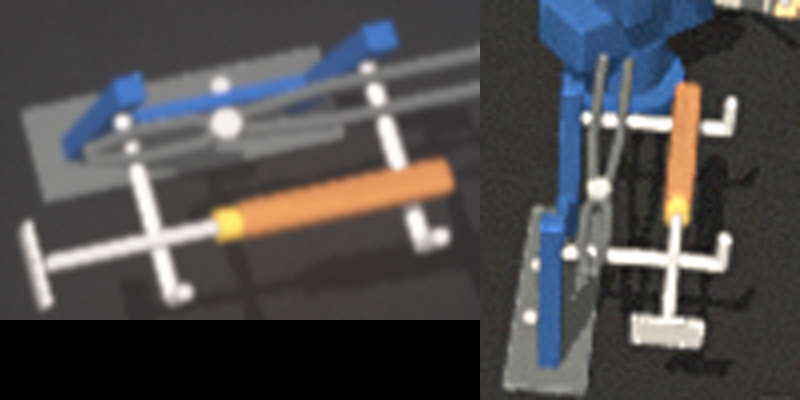

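The rake hangs across both hooks (handle over hook 2 at (400,185), rod over hook 1 at (155,240)) and the tongs haven't moved. One last check of the furnace and the bystanders.

Run:
```python
from h import *
save(cam("top"),"end",None,1.5)
```

```text
(no output)
```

View pics/end.png

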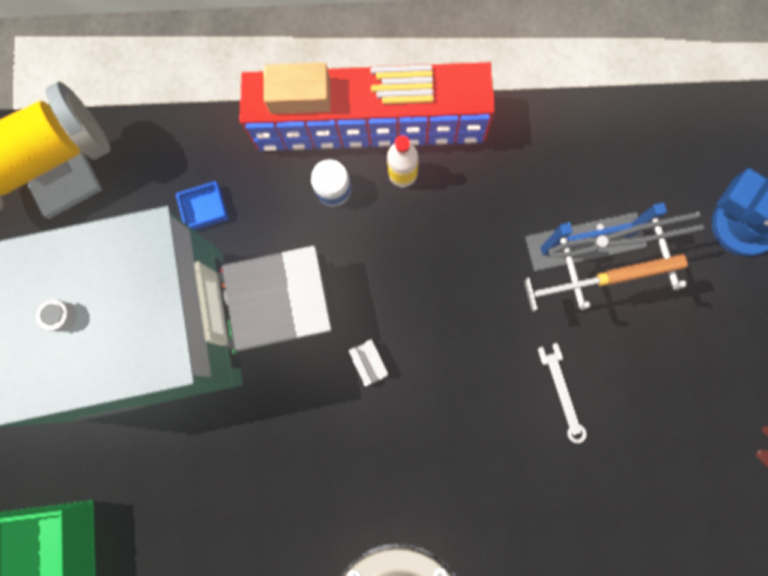

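The door is clear, the collar looks intact, the rake is on the rack and everything else is where it was.

Run:
```python
from h import *
bot.job_done(); st()
```

```text
the job is handed in; nothing more can be done
the job is handed in; nothing more can be done
```

The boat is charged against the stop brick, the rake hangs on the rack, and the job was handed in at about 35 s of robot time.

- **Boat:** I first nudged it with the blade's edge to square and centre it. I then pushed it flush through the mouth, 1 to 2 mm off centre by measurement, until a firm stop. Three touches at thresholds of 4 to 6 N all stopped within 0.1 mm of each other, with almost no twisting. That puts the brick about 106 mm in, near the shallow end of its 105 to 165 mm range.
- **Rake:** It lies across both hooks, handle on one and rod on the other, beside the tongs, which did not move.
- **Last picture:** The door is empty, the collar looks untouched, and the bottle, tin, V-block and wrench are where they were.

**Not seen directly:** the bedded boat and its parts are hidden inside the chamber from both cameras. That the boat is seated and square rests on force feel and position alone. The parts were last seen clearly, upright in the boat, at the mouth. The top and side cameras disagreed by up to about 2 mm on the door's front edge and about 4 to 5 mm on the hook tips (more on rougher hook points); I used averages.

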